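Lock the microplate clamp and start the mixer

TASK

Push the orange knob of the plate mixer's clamp lever round past its first click to the second stop, so that the jaw locks the microplate against the fence, and then press the green start key right down and let it go. Push and press with the fingertips only: do not grip the lever knob, do not touch the microplate, do not press the key before the clamp is locked, and leave the bottle, jar and tube rack where they stand.

Things in the scene. Friction and masses are not known exactly. Their poses are not given: they have to be found in the camera images.
- mixer: White plate mixer, 220 (x) x 340 (y) x 75 mm high, fixed; origin at the centre of its underside, x from its display front to its back, z up. All mm below marked 'mixer' are in this frame. Grey deck at z 75: plate and fence on the +y half, lever and key on the -y half, between them a blue jaw 90 mm long, 12 mm high, which the lever drives 16 mm to +y.
- lever_pivot (a point): Point on the deck on the lever's upright pivot axis, at (40, -60, 75) mm in the mixer's frame. The dark pivot boss has radius 14 mm and stands 16 mm above the deck.
- lever_knob (a point): Centre of the lever's upright orange knob, an 18 mm diameter post from 8 to 50 mm above the deck; this point is on its axis, 32 mm above the deck. It moves on a circle of 85 mm radius about the pivot, on the pivot's -x side (mixer). A steel bar, its top 15 mm above the deck, joins it to the pivot.
- clamp_lever (a joint): Lever angle, rad: 0 open (start, white mark, knob at mixer -30, -108), 0.61 first click (yellow, -45, -60), 1.2 second stop, locked (green, -30, -12); it grows clockwise seen from above. Springy clicks resist with up to 8 N at the knob. Let go below about 0.85 it falls back to the first click (below 0.25 to open); above about 1.0 it snaps to the second stop and stays.
- start_key_top (a point): Centre of the top face of the round green start key, 32 mm across, which faces up, 22 mm above the deck, in a black housing 48 mm across at (70, -130) mm in the mixer's frame.
- start_key (a joint): Travel of the start key, m: 0 is up, 0.006 is fully pressed; a spring of 4 N at full travel brings it back.
- plate: Microplate, 127.5 x 85.5 x 14.5 mm high, white with a clear skirt and blue and grey wells, lying loose on the deck a few mm short of the fence; origin at the centre of its underside, x along its long side. Locked, it lies against the fence with its centre about 99 mm from the mixer's origin along the mixer's +y. The jaw moves it, not the robot.
- bottle: Amber reagent bottle with a white cap, 52 mm in diameter, 95 mm high, standing on the bench beside the mixer, origin at the centre of its underside. Leave it alone.
- jar: White jar with a blue lid, 60 mm in diameter, 65 mm high, standing on the bench beside the mixer, origin at the centre of its underside. Leave it alone.
- rack: Green tube rack with small coloured tubes, 98 x 62 x 57 mm high, standing on the bench beside the mixer, origin at the centre of its underside. Leave it alone.
There are look-alikes about, which are no part of the job. What is meant by the plate is not brown, and is the smaller of those in its own colour.

How it is judged:
On the way, in this order (a step that is already met when the one before it is completed fails the run):
1. the clamp lever stands at its second stop, start key still up (value of joint clamp_lever above 1.12 rad and value of joint start_key below 0.002 m), for 0.2 s.
2. the start key is pressed right down with the clamp locked (value of joint start_key above 0.0045 m and value of joint clamp_lever above 1.12 rad and contact force between the fingers and start_key above 0.5 N), for 0.1 s.
At the end, for the whole second after the job is handed in: The clamp lever rests at its second stop (above 1.12 rad), the microplate lies flat and square (within 0.03 rad) within about 2.5 mm of the fence, at rest, the start key has been pressed after the locking (beyond 4.5 mm) and is up again (below 2 mm) (all of step 1 and y of plate in the frame of mixer above 0.0965 m and z of plate in the frame of mixer below 0.078 m and angle between the x axis of plate and the x axis of mixer, either way round below 0.03 rad and linear speed of plate below 0.02 m/s); the robot touches nothing.
It fails at once if the start key is pressed before the clamp is locked (value of joint start_key above 0.003 m and value of joint clamp_lever below 1.1 rad).
It fails at once if the lever knob is gripped between the fingers (distance between the grasp point and lever_knob below 0.013 m and contact force between the fingers and clamp_lever above 1 N).
It fails at once if the robot touches the microplate (contact force between any of the fingers, the arm and plate above 0.5 N).
It fails at once if the microplate is lifted or tipped (z of plate in the frame of mixer above 0.085 m or angle between plate's own z axis and vertical above 0.15 rad).
It fails at once if a bystander is moved, lifted or tipped (distance of any of bottle, jar, rack from where it was at the start of the episode above 0.015 m or angle between any of bottle, jar, rack's own z axis and vertical above 0.3 rad).
It also fails if it takes over 48 s, if anything falls off the work surface, if the arm or the gripper's body presses on something with over 40 N, if the wrist force passes 120 N, or if a joint passes its speed limit or range.

ROBOT

A 7-joint arm with a two-finger parallel gripper is mounted at the origin on the work surface. World frame = base frame: x ahead of the robot, y to its left, z up, the work surface at z = 0. Lengths are in m, angles in rad, forces in N, time in s.
With the tool pointing down it reaches from about 0.4 to 0.75 m from the base axis. Payload 19.5 kg.
Tool frame: the origin (TCP) lies on the centre line of the jaws, within the pads' length; the fingertips stand tip_extent ahead of it and the grasp point (between the pads) lies 8 mm behind it (tip_extent is the distance from the TCP to the fingertips, in m); z points along the fingers, y is the direction in which the jaws open and shut (so a half turn about z gives the same grasp; the last joint's range is limited). The gripper opens to 85 mm and grips with 20 to 120 N. Pads are 22 mm wide; open, the fingers measure 114 mm over their backs; the gripper's body (76 mm by 85 mm) begins 54 mm behind the grasp point. The pads swing forward as they close: fully open they stand 13 mm farther back than shut.
Start: joints at [1.109, 0.707, -0.028, 1.485, 0.022, 0.951, -0.075], TCP at [0.234, -0.525, 0.242] pointing down, gripper open.
Joint ranges: [-2.71, 2.71], [-0.32, 2.16], [-1.57, 1.52], [0, 2.45], [-1.46, 4.6], [0, 2.02], [-2.83, 2.83]. Speed limits (rad/s): [1.89, 1.89, 2.57, 2.57, 3.01, 3.01, 3.01].

INTERFACE

Orientations are given as [roll, pitch, yaw] about the fixed x, y, z axes, in that order (R = Rz(yaw) Ry(pitch) Rx(roll)).
In Python, from cell import read_state, get_image, camera_params, sign_off, tip_extent gives the robot as it stands. The module is installed in compiled form; this text tells all that it offers.
- The arm moves only by the tool move_arm, never from a script. Its argument "motion" is a list that holds one entry, the list of rows, each a list of 4 numbers: the shift along the tool's x, y, z in mm, then the turn about the tool's z in rad. A call has 1 to 10 rows; each row is the pose to reach, as a shift and turn from the pose commanded when the call began, along the tool's axes at that moment; what a row does not reach only later rows make up. A row lasts 1/8 s, in which the tool goes at most 62.5 mm and 10.7 degrees, less where a joint would pass 70% of its speed; a pose out of reach is approached as far as the arm can. A call with a gripper value outside its range is refused whole. "grip" is the opening, from -1 (shut) to 1 (fully open), so that 0 is half open, set as the call begins (left out, the last holds). The fingers move at their own pace and stop on an object; "force" is the grip in N (left out, the last holds). Time passes only in rows, so rows that repeat a pose let the fingers close. It gives the time, the measured TCP pose, the force and the opening at its end, in the units of the state.
- read_state(): the state, without advancing time (a new reading comes with each control period).
- get_image(name): name is "side" or "top"; returns the picture (420x560x3 uint8, red, green, blue); there is no depth.
- camera_params(name): a dict with "mtx" (3x3 intrinsics, pixels), "rvec" (rotation vector, rad) and "tvec" (3), from world to camera coordinates, as OpenCV has them. Camera axes: x right, y down, z forward; pixel columns grow to the right and rows downward; lengths in m; the calibration is good to about 2 mm. A picture is of the moment at which its call begins. camera_params takes no time and is no camera call.
- sign_off(): hands the job in, once; it reports no verdict.
The state is a dict: "time_s": time; "joint_positions": joint angles; "joint_velocities": joint speeds; "effort": joint torques, N m; "tool_pos": TCP position; "orientation": TCP orientation; "contact_force": force on the tool from outside, world axes, zero at the start; "torque": the same for the moment, N m; "gripper_width": opening from 0.0 (shut) to 1.0 (fully open).
Only numpy, scipy, OpenCV 4.12 (cv2) and the standard library are available. Lean on these libraries where they do the work, as an engineer would, in place of code of your own. Each camera call takes 0.05 s, during which the arm holds its last target.

## Working session

There is one attempt and no reset: what is moved stays moved. The work goes in short steps, Python scripts to look and compute and a tool call to move; the robot and the scene stay as the last step left them, time stands still between calls to the robot, and variables do not carry over. Pictures are saved under pics/ and viewed, and the job is handed in when it is done.

Besides the shell and the picture viewer there is one more tool, called after "Request:" as a command line: name --argument value ..., lists and objects as JSON in quotes. move_arm: Moves the arm, as the interface text tells. Its arguments: {"type":"object","properties":{"motion":{"type":"array","items":{"type":"array","items":{"type":"array","items":{"type":"number"}}}},"grip":{"type":"number"},"force":{"type":"number"}},"required":["motion"]}

```bash
mkdir -p pics; python3 - <<'E'
from cell import *
import cv2
print(read_state(), tip_extent if not callable(tip_extent) else tip_extent())
for n in("side","top"):
    cv2.imwrite(f"pics/{n}0.png",get_image(n)[:,:,::-1]); print(n,camera_params(n))
E
```

```text
{'time_s': 0.0, 'joint_positions': array([ 1.10927396,  0.70711772, -0.02766081,  1.48499329,  0.02199603,
        0.95086877, -0.07548434]), 'joint_velocities': array([ 3.49404110e-04, -5.62863420e-05, -1.85282260e-03,  1.11733913e-03,
        5.12268674e-04, -1.06427619e-03, -1.48610721e-03]), 'effort': array([ 1.89645165e-03, -8.83202291e+01,  1.23549934e+00, -2.36156112e+01,
        1.70180539e-02,  6.76543830e-03, -7.21005063e-05]), 'tool_pos': array([ 0.23428997, -0.52483647,  0.24181994]), 'orientation': array([-3.14050707e+00,  2.16119933e-06,  4.19869050e-01]), 'contact_force': array([ 0.13683532, -0.03647969,  0.02944246]), 'torque': array([0.00143116, 0.00442751, 0.01456447]), 'gripper_width': 0.9991015321988269} 0.011
side {'mtx': array([[461.87164499,   0.        , 276.43362941],
       [  0.        , 461.87164499, 208.83940705],
       [  0.        ,   0.        ,   1.        ]]), 'rvec': array([ 0.65433147, -2.69530594,  1.09540175]), 'tvec': array([0.46416616, 0.17984457, 0.97931255])}
top {'mtx': array([[458.73500644,   0.        , 280.32673167],
       [  0.        , 458.73500644, 213.73482122],
       [  0.        ,   0.        ,   1.        ]]), 'rvec': array([ 2.08864951, -2.13638305,  0.17729528]), 'tvec': array([0.10626009, 0.51350729, 1.05519325])}
```

View pics/side0.png

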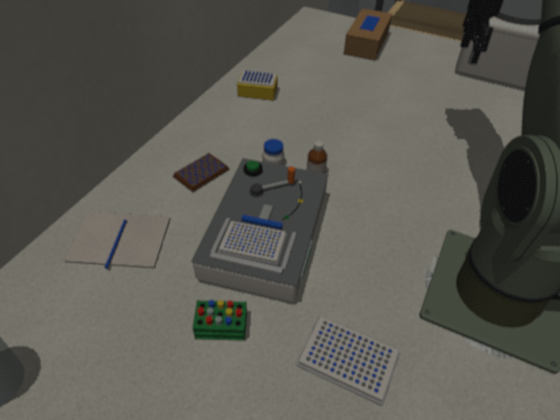

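View pics/top0.png

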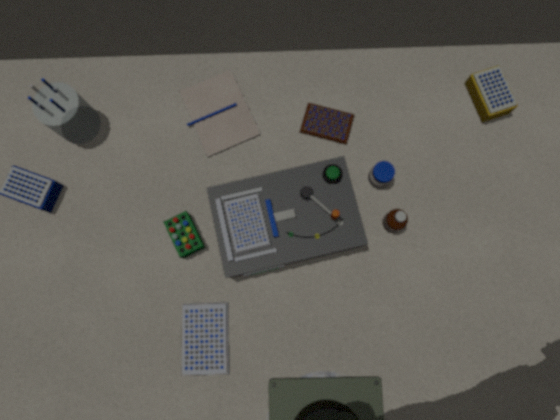

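The plate could be one of five things in the top view: the white plate on the deck (245,222), a larger white one on the bench (205,340), a brown one (327,122), a blue one (32,188) and a yellow one (492,92). By the description it is the one on the mixer. The orange knob is at about (336,214), with amber bottle (397,219) as the only similar colour. The green key is at (333,173) and the green rack at (184,234). Next I'll take a close crop and measure.

```bash
cat > h.py <<'E'
import numpy as np, cv2
from cell import *
def ray(n,uv):
    c=camera_params(n);R,_=cv2.Rodrigues(c["rvec"]);t=np.array(c["tvec"]).ravel()
    p=cv2.undistortPoints(np.array([[uv]],float),c["mtx"],None).ravel()
    return -R.T@t, R.T@np.array([p[0],p[1],1])
def onz(n,uv,z):
    o,d=ray(n,uv);return o+d*(z-o[2])/d[2]
def proj(n,P):
    c=camera_params(n);return cv2.projectPoints(np.array(P,float).reshape(-1,1,3),c["rvec"],c["tvec"],c["mtx"],None)[0].reshape(-1,2)
def blobs(im,lo,hi,amin=8):
    h=cv2.cvtColor(im,cv2.COLOR_RGB2HSV);m=cv2.inRange(h,lo,hi)
    n,l,s,c=cv2.connectedComponentsWithStats(m)
    return [(s[i].tolist(),c[i].round(1).tolist()) for i in range(1,n) if s[i][4]>=amin]
E
python3 - <<'E'
from h import *
t=cv2.imread("pics/top0.png")[:,:,::-1].copy(); s=cv2.imread("pics/side0.png")[:,:,::-1].copy()
a=cv2.resize(t[145:285,195:420],None,fx=3.5,fy=3.5,interpolation=cv2.INTER_CUBIC)
a=cv2.convertScaleAbs(a,alpha=1.7)
cv2.imwrite("pics/tc.png",a[:,:,::-1])
a=cv2.resize(s[130:310,180:350],None,fx=3.3,fy=3.3,interpolation=cv2.INTER_CUBIC)
a=cv2.convertScaleAbs(a,alpha=1.7)
cv2.imwrite("pics/sc.png",a[:,:,::-1])
for n,im in(("top",t),("side",s)):
    print(n,"orange",blobs(im,(3,150,80),(14,255,255)))
    print(n,"green",blobs(im,(50,120,20),(80,255,255)))
    print(n,"blue",blobs(im,(105,150,40),(125,255,255),30))
    print(n,"white deck",blobs(im,(0,0,60),(180,60,90),2000))
E
```

```text
top orange [([332, 210, 7, 7, 30], [335.4, 213.0]), ([173, 218, 5, 4, 11], [174.6, 219.5]), ([169, 228, 5, 4, 12], [171.0, 229.2]), ([189, 234, 5, 5, 18], [191.1, 235.8]), ([185, 244, 5, 5, 14], [187.1, 245.6])]
top green [([325, 165, 16, 16, 174], [332.3, 172.3]), ([175, 213, 29, 44, 443], [188.0, 237.0]), ([165, 220, 6, 8, 16], [167.4, 222.6]), ([171, 222, 4, 4, 9], [172.7, 223.9])]
top blue [([373, 162, 21, 20, 321], [383.3, 171.7]), ([41, 182, 15, 27, 77], [47.8, 195.1]), ([266, 200, 12, 37, 148], [271.5, 217.7])]
top white deck [([207, 156, 162, 126, 9952], [294.5, 219.4]), ([268, 339, 292, 81, 9633], [433.2, 394.7])]
side orange [([288, 167, 7, 6, 32], [290.8, 169.5]), ([198, 307, 3, 7, 9], [198.6, 309.7]), ([206, 316, 6, 6, 15], [208.1, 317.9])]
side green [([246, 161, 14, 11, 111], [252.5, 165.8]), ([194, 301, 52, 38, 1157], [220.4, 324.1])]
side blue [([361, 17, 18, 13, 146], [369.7, 22.7]), ([265, 140, 17, 14, 207], [273.0, 146.6]), ([242, 215, 40, 14, 225], [261.4, 221.5]), ([106, 221, 20, 46, 80], [115.0, 244.4]), ([225, 317, 6, 8, 35], [227.8, 320.5])]
side white deck [([0, 0, 358, 269, 42288], [104.8, 88.9]), ([455, 16, 85, 90, 3015], [500.9, 58.6]), ([419, 108, 141, 266, 8987], [483.5, 262.9]), ([192, 147, 138, 158, 10207], [266.9, 230.8])]
```

View pics/tc.png

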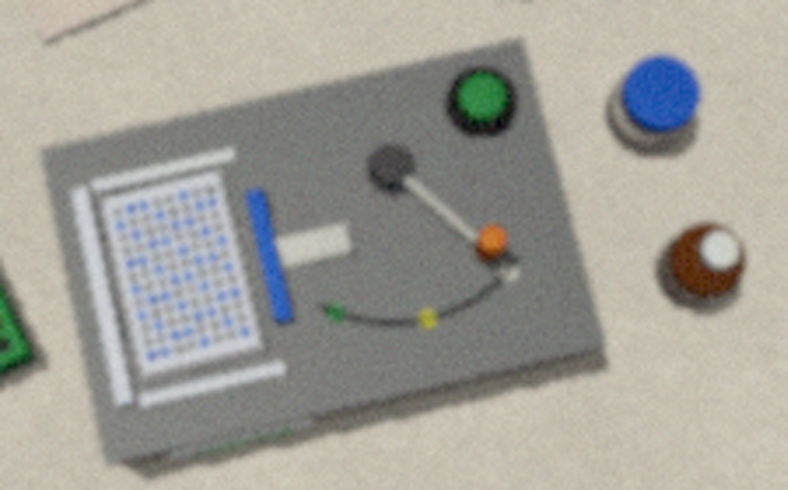

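View pics/sc.png

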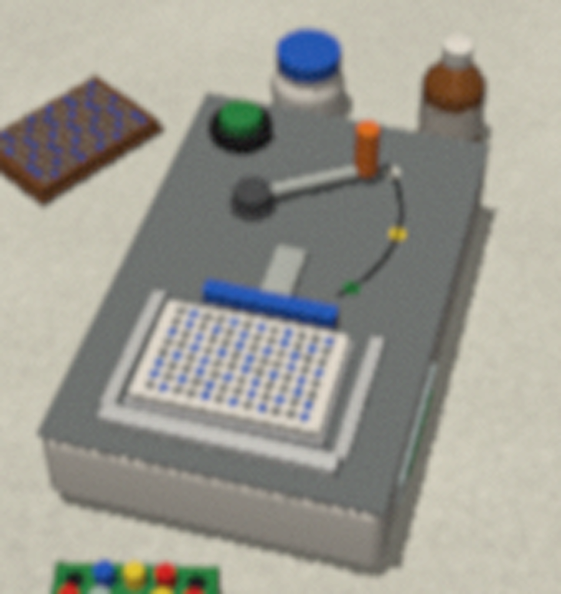

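The crops confirm the white plate in the fence frame on the mixer, the orange upright knob at the white mark, and the green key in its black housing at the back right. Now I'll fit the mixer's pose.

```bash
python3 - <<'E'
from h import *
from scipy.optimize import least_squares
tc=lambda x,y:((x+.5)/3.5-.5+195,(y+.5)/3.5-.5+145)
sc=lambda x,y:((x+.5)/3.3-.5+180,(y+.5)/3.3-.5+130)
k=[-30,-108]
obs=[("top",tc(43,150),(110,170,75)),("top",tc(522,42),(110,-170,75)),("top",tc(603,343),(-110,-170,75)),("top",tc(110,460),(-110,170,75)),
("top",tc(391,166),(40,-60,91)),("top",(332.5,172.3),(70,-130,97)),("top",tc(428,318),(-45,-60,75)),("top",tc(335,312),(-30,-12,75)),("top",tc(492,238),(-30,-108,125)),
("side",(252.5,165.8),(70,-130,94)),("side",sc(252,188),(40,-60,91)),("side",sc(398,234),(-45,-60,75)),("side",sc(349,288),(-30,-12,75)),("side",sc(368,130),(-30,-108,124)),
("side",sc(42,435),(110,170,75)),("side",sc(385,516),(-110,170,75)),("side",sc(487,140),(-110,-170,75)),("side",sc(208,97),(110,-170,75))]
def P(p,m):
    c,s=np.cos(p[2]),np.sin(p[2]);m=np.array(m)/1000
    return [p[0]+c*m[0]-s*m[1],p[1]+s*m[0]+c*m[1],m[2]]
for sel in(("top",),("side",),("top","side")):
    O=[o for o in obs if o[0] in sel]
    f=lambda p:np.concatenate([proj(n,P(p,m))[0]-np.array(uv) for n,uv,m in O])
    r=least_squares(f,[.5,.05,.2],loss="soft_l1");p=r.x
    print(sel,p.round(4));print(f(p).reshape(-1,2).round(1).tolist())
for nm,m in dict(pivot=(40,-60,75),knob0=(-30,-108,107),k1=(-45,-60,107),k2=(-30,-12,107),key=(70,-130,97)).items(): print(nm,np.round(P(p,m),4))
print("key ray",onz("top",(332.5,172.3),.097),"knob",onz("top",tc(492,238),.125),onz("side",sc(368,130),.124))
E
```

```text
('top',) [0.5065 0.0819 0.2083]
[[-1.2, 0.1], [0.2, -1.0], [1.1, 1.6], [-1.6, 2.0], [0.2, -0.1], [0.2, 0.2], [-1.9, -7.4], [3.1, -7.2], [0.2, 0.6]]
('side',) [0.5044 0.0832 0.2156]
[[0.4, -0.8], [0.7, 0.9], [-7.9, -1.2], [-4.5, -4.2], [0.5, -0.3], [-1.0, 1.0], [1.7, 0.5], [1.5, 1.6], [-0.4, -1.1]]
('top', 'side') [0.5056 0.0823 0.211 ]
[[-1.4, 0.6], [-0.1, -0.8], [1.0, 1.8], [-1.6, 2.5], [0.0, 0.2], [-0.0, 0.4], [-2.1, -7.1], [3.0, -6.9], [0.0, 0.8], [0.4, -1.2], [0.6, 0.4], [-8.1, -1.5], [-4.8, -4.6], [0.4, -0.6], [-1.5, 0.2], [0.9, 0.0], [1.5, 1.5], [-0.3, -1.5]]
pivot [0.5573 0.032  0.075 ]
knob0 [ 0.4989 -0.0296  0.107 ]
k1 [0.4742 0.0142 0.107 ]
k2 [0.4788 0.0643 0.107 ]
key [ 0.6013 -0.0302  0.097 ]
key ray [ 0.60231972 -0.03028067  0.097     ] knob [ 0.50082507 -0.02964565  0.125     ] [ 0.49890455 -0.02736726  0.124     ]
```

The marks lie outside the knob's circle, so they drop out as outliers. The other features agree within 1–2 px: mixer at about (0.506, 0.082), yaw 0.21. I'll push with the shut fingertips, tips at about z 0.10.

```bash
cat >> h.py <<'E'
p=(0.5063,0.0822,0.2095)
def W(x,y):
    c,s=np.cos(p[2]),np.sin(p[2]);x/=1000;y/=1000
    return np.array([p[0]+c*x-s*y,p[1]+s*x+c*y])
def delta(pos,yaw,ref=None):
    """ref=(pos,yaw) of the commanded pose"""
    if ref is None:
        s=read_state();ref=(s["tool_pos"],s["orientation"][2])
    y=ref[1];d=np.array(pos)-ref[0];c,s=np.cos(y),np.sin(y)
    return [round(v,2) for v in (1000*(c*d[0]+s*d[1]),1000*(s*d[0]-c*d[1]),-1000*d[2],-(yaw-y))]
def pusher(th,off,z):
    phi=np.arctan2(-48,-70)+2*np.pi-th
    k=np.array([40,-60])+85*np.array([np.cos(phi),np.sin(phi)])
    t=np.array([np.sin(phi),-np.cos(phi)])
    m=k-off*t
    return [*W(*m),z], np.arctan2(t[1],t[0])+p[2]-np.pi/2
E
python3 - <<'E'
from h import *
print(pusher(0,45,.242),delta(*pusher(0,45,.242)),delta(*pusher(0,45,.111)))
E
```

```text
([np.float64(0.5319423377067333), np.float64(-0.06077601697823504), 0.242], np.float64(0.8105737544977489)) [np.float64(460.97), np.float64(-302.49), np.float64(-0.11), np.float64(-0.39)] [np.float64(460.97), np.float64(-302.49), np.float64(130.89), np.float64(-0.39)]
```

Request:
move_arm --motion '[[[40, -26, 0, -0.03], [85, -56, 0, -0.07], [135, -88, 0, -0.11], [185, -121, 0, -0.15], [235, -154, 0, -0.2], [285, -187, 0, -0.24], [335, -220, 0, -0.28], [385, -252, 0, -0.32], [430, -282, 0, -0.36], [461, -302, 0, -0.39]]]' --grip -1 --force 60

```text
time_s: 1.35
tool_pos: [0.5331, -0.0589, 0.2421]
orientation: [-3.141, -0.0, 0.813]
contact_force: [0.5, -0.7, 0.3]
gripper_width: -0.001
```

```bash
python3 - <<'E'
from h import *
s=read_state();print(s["time_s"],s["tool_pos"],s["orientation"],s["contact_force"],s["gripper_width"],delta(*pusher(0,45,.111)))
a=cv2.convertScaleAbs(get_image("side"),alpha=1.7);cv2.imwrite("pics/s1.png",cv2.resize(a[50:310,150:400],None,fx=2.2,fy=2.2)[:,:,::-1])
a=cv2.convertScaleAbs(get_image("top"),alpha=1.7);cv2.imwrite("pics/t1.png",cv2.resize(a[145:285,195:420],None,fx=3,fy=3)[:,:,::-1])
print(proj("side",[s["tool_pos"]-np.array([0,0,.011])]))
E
```

```text
1.35 [ 0.53305443 -0.058925    0.2420596 ] [-3.14094283e+00 -1.38876065e-04  8.12825818e-01] [ 0.5342987  -0.71081197  0.29513397] -0.0006223586336163898 [np.float64(-2.11), np.float64(0.46), np.float64(131.06), np.float64(0.0)]
[[285.2802519  118.85797329]]
```

View pics/s1.png

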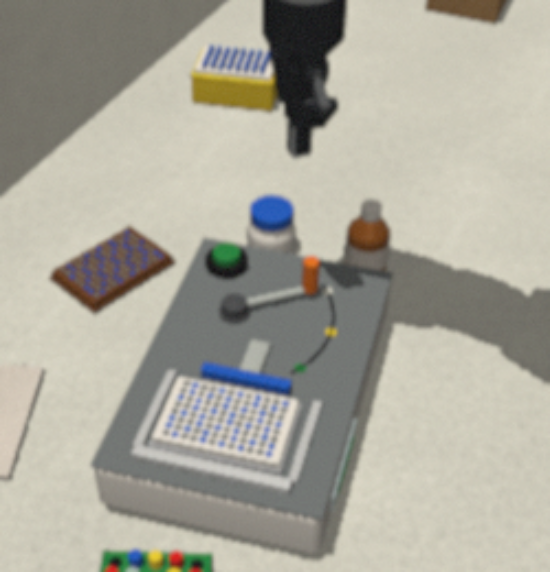

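The fingertips appear at crop (300,153), which is (286,119.5) in the full image. Projection gave (285,119), so the tip model holds. The scene is undisturbed, so I'll descend behind the knob.

Request:
move_arm --motion '[[[-1, 0, 30, 0], [-2, 0, 70, 0], [-2, 0, 110, 0], [-2, 0, 131, 0], [-2, 0, 131, 0]]]'

```text
time_s: 2.08
tool_pos: [0.53, -0.0633, 0.1103]
orientation: [-3.14, 0.002, 0.809]
contact_force: [0.3, -0.0, 0.3]
gripper_width: -0.001
```

```bash
python3 - <<'E'
from h import *
s=read_state();print(s["tool_pos"],s["orientation"],s["contact_force"])
a=cv2.convertScaleAbs(get_image("side"),alpha=1.7);cv2.imwrite("pics/s2.png",cv2.resize(a[130:230,210:350],None,fx=5,fy=5)[:,:,::-1])
ref=pusher(0,45,.111)
ref=(s["tool_pos"],s["orientation"][2])
for th,o in [(0,35),(0,28),(0,23.5),(.1,23.5),(.2,23.5),(.3,23.5),(.4,23.5),(.5,23.5),(.61,23.5)]: print(th,o,np.array(delta(*pusher(th,o,.111),ref)))
E
```

```text
[ 0.52997238 -0.06332858  0.11030321] [-3.13965139e+00  1.80007255e-03  8.09154392e-01] [ 0.25991987 -0.0016399   0.3192867 ]
0 35 [  3.19 -10.34  -0.7   -0.  ]
0 28 [  3.18 -17.34  -0.7   -0.  ]
0 23.5 [  3.18 -21.84  -0.7   -0.  ]
0.1 23.5 [  1.24 -30.44  -0.7    0.1 ]
0.2 23.5 [  0.18 -39.19  -0.7    0.2 ]
0.3 23.5 [-1.0e-02 -4.8e+01 -7.0e-01  3.0e-01]
0.4 23.5 [  0.69 -56.79  -0.7    0.4 ]
0.5 23.5 [  2.25 -65.46  -0.7    0.5 ]
0.61 23.5 [  4.97 -74.77  -0.7    0.61]
```

View pics/s2.png

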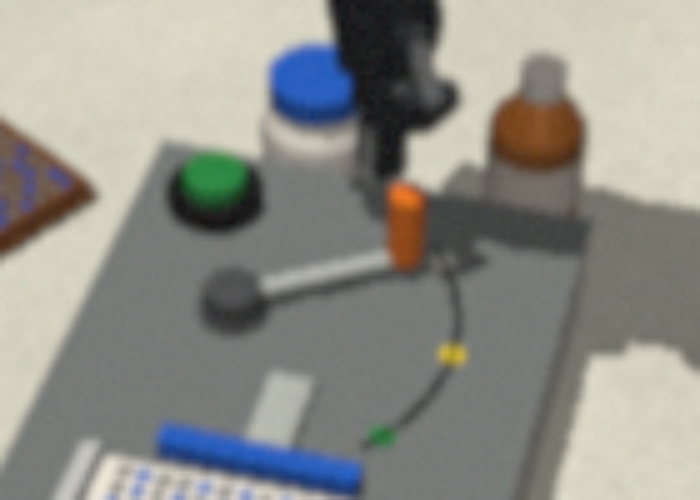

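The fingers stand just behind the knob (tips at crop (385,180), knob at (407,225)) and clear of the jar, which is farther back. Pushing to the first click.

Request:
move_arm --motion '[[[3, -10, 0, 0], [3, -17, 0, 0], [3, -22, 0, 0], [1, -30, 0, 0.1], [0, -39, 0, 0.2], [0, -48, 0, 0.3], [1, -57, 0, 0.4], [2, -65, 0, 0.5], [5, -75, 0, 0.61], [5, -75, 0, 0.61]]]'

```text
time_s: 3.38
tool_pos: [0.48, -0.0073, 0.1116]
orientation: [3.141, -0.0, 0.201]
contact_force: [-0.8, -2.5, 0.2]
gripper_width: 0.003
```

```bash
python3 - <<'E'
from h import *
s=read_state();print(s["tool_pos"],s["orientation"],s["contact_force"],pusher(.61,23.5,.111))
a=cv2.convertScaleAbs(get_image("side"),alpha=1.7);cv2.imwrite("pics/s3.png",cv2.resize(a[130:270,200:350],None,fx=4,fy=4)[:,:,::-1])
ref=(s["tool_pos"],s["orientation"][2])
for th in (.7,.8,.9,1.0,1.1,1.17,1.2): print(th,np.array(delta(*pusher(th,23.5,.111),ref)))
E
```

```text
[ 0.47997209 -0.00731629  0.11155973] [ 3.14107647e+00 -3.15219534e-04  2.00882068e-01] [-0.82364636 -2.54974053  0.21488437] ([np.float64(0.47928963889171194), np.float64(-0.00813283642698473), 0.111], np.float64(0.20057375449774928))
0.7 [-2.6  -7.07  0.56  0.09]
0.8 [ -3.74 -15.81   0.56   0.19]
0.9 [ -3.99 -24.62   0.56   0.29]
1.0 [ -3.37 -33.42   0.56   0.39]
1.1 [ -1.88 -42.1    0.56   0.49]
1.17 [ -0.32 -48.08   0.56   0.56]
1.2 [  0.48 -50.6    0.56   0.59]
```

View pics/s3.png

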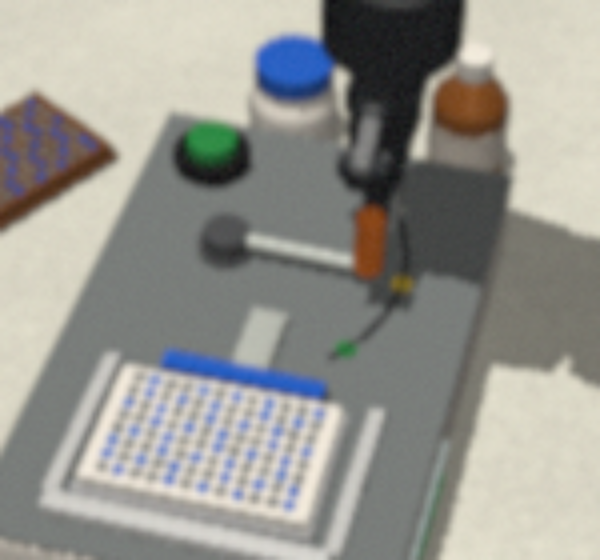

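The knob at crop (370,240) now lies on the line from the boss to the yellow mark, so it's at the first click. Contact is light and as expected. On to the second stop.

Request:
move_arm --motion '[[[-3, -7, 0, 0.09], [-4, -16, 0, 0.19], [-4, -25, 0, 0.29], [-3, -33, 0, 0.39], [-2, -42, 0, 0.49], [0, -48, 0, 0.56], [0, -50, 0, 0.58], [0, -50, 0, 0.58]]]'

```text
time_s: 4.42
tool_pos: [0.47, 0.0413, 0.1113]
orientation: [-3.142, 0.0, -0.378]
contact_force: [-0.3, -0.3, 0.2]
gripper_width: -0.001
```

```bash
python3 - <<'E'
from h import *
s=read_state();print(s["tool_pos"],s["orientation"],s["contact_force"],pusher(1.2,23.5,.111))
a=cv2.convertScaleAbs(get_image("side"),alpha=1.7);cv2.imwrite("pics/s4.png",cv2.resize(a[130:270,200:350],None,fx=4,fy=4)[:,:,::-1])
E
```

```text
[0.47003954 0.04132528 0.1113349 ] [-3.14154682e+00  1.87627867e-04 -3.78173427e-01] [-0.32770118 -0.33172793  0.19661553] ([np.float64(0.47034589826866413), np.float64(0.04236115044872309), 0.111], np.float64(-0.389426245502251))
```

View pics/s4.png

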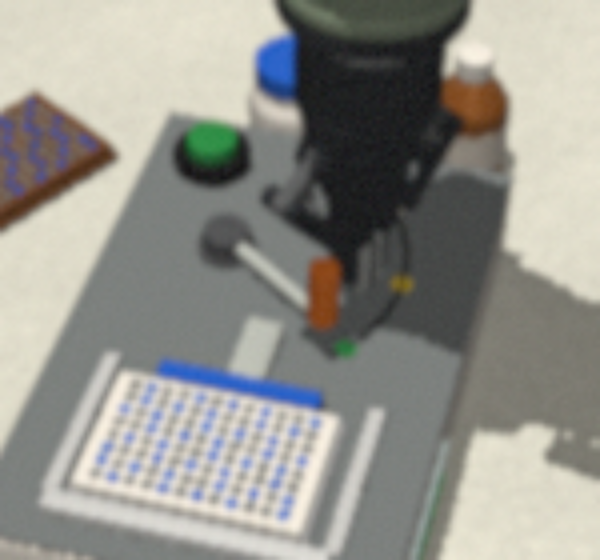

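The knob now stands by the green mark (crop (323,293)) and contact has dropped to zero, so it has snapped to the stop. The jaw has moved and the plate sits at the fence. I'll back off and rise over towards the key.

Request:
move_arm --motion '[[[0, 10, 0, 0], [0, 25, 0, 0], [0, 30, -20, 0], [0, 30, -50, 0], [0, 30, -60, 0], [0, 30, -60, 0]]]'

```text
time_s: 5.22
tool_pos: [0.4589, 0.0132, 0.1714]
orientation: [-3.141, -0.001, -0.38]
contact_force: [0.3, -0.3, 0.2]
gripper_width: 0.0
```

```bash
python3 - <<'E'
from h import *
s=read_state();print(s["time_s"],s["tool_pos"],s["orientation"],s["contact_force"])
i=get_image("side");print("side",blobs(i,(3,150,80),(14,255,255)))
print("knob proj@1.2",proj("side",[[*W(-30,-12),.107]]),"@1.12",proj("side",[[*(np.array(W(40+85*np.cos(np.arctan2(-48,-70)-1.12),-60+85*np.sin(np.arctan2(-48,-70)-1.12)))),.107]]))
a=cv2.convertScaleAbs(i,alpha=1.7);cv2.imwrite("pics/s5.png",cv2.resize(a[130:270,200:350],None,fx=4,fy=4)[:,:,::-1])
key=[.602,-.0303]
print(delta([*key,.171],.2),delta([*key,.120],.2))
E
```

```text
5.225 [0.45890948 0.0132467  0.17137236] [-3.14122901e+00 -5.47299136e-04 -3.80382876e-01] [ 0.33194898 -0.3027154   0.18858577]
side [([277, 195, 8, 16, 80], [280.0, 201.4]), ([198, 307, 3, 8, 10], [198.7, 310.4]), ([235, 308, 3, 7, 9], [236.1, 310.9]), ([206, 316, 3, 7, 9], [206.6, 318.4])]
knob proj@1.2 [[280.73842034 202.14200139]] @1.12 [[283.0923297 200.6576263]]
[np.float64(149.28), np.float64(-12.59), np.float64(-0.15), np.float64(-0.58)] [np.float64(149.28), np.float64(-12.59), np.float64(50.85), np.float64(-0.58)]
```

View pics/s5.png

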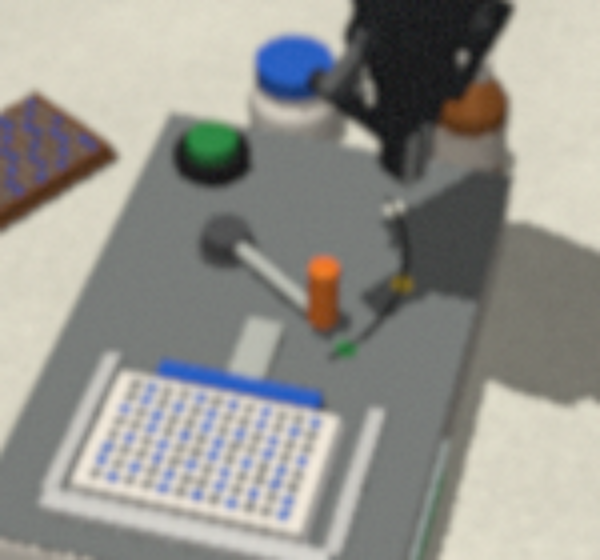

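The lever is locked: the knob is at (280,201.4) against (280.7,202.1) predicted for 1.2 rad. Moving above the key.

Request:
move_arm --motion '[[[30, -3, 0, -0.1], [65, -6, 0, -0.22], [105, -9, 0, -0.36], [138, -12, 0, -0.5], [149, -13, 0, -0.58], [149, -13, 20, -0.58], [149, -13, 40, -0.58], [149, -13, 50, -0.58], [149, -13, 50, -0.58]]]'

```text
time_s: 6.4
tool_pos: [0.6018, -0.0296, 0.1205]
orientation: [-3.141, 0.001, 0.2]
contact_force: [-0.1, -0.4, -0.3]
gripper_width: 0.003
```

```bash
python3 - <<'E'
from h import *
s=read_state();print(s["time_s"],s["tool_pos"],s["orientation"],s["contact_force"],delta([.602,-.0303,.101],.2))
a=cv2.convertScaleAbs(get_image("side"),alpha=1.7);cv2.imwrite("pics/s6.png",cv2.resize(a[130:270,200:350],None,fx=4,fy=4)[:,:,::-1])
E
```

```text
6.4 [ 0.60176606 -0.02962801  0.12045858] [-3.14097994e+00  1.35883308e-03  1.99706581e-01] [-0.09191978 -0.38933743 -0.25478264] [np.float64(0.1), np.float64(0.71), np.float64(19.46), np.float64(-0.0)]
```

View pics/s6.png

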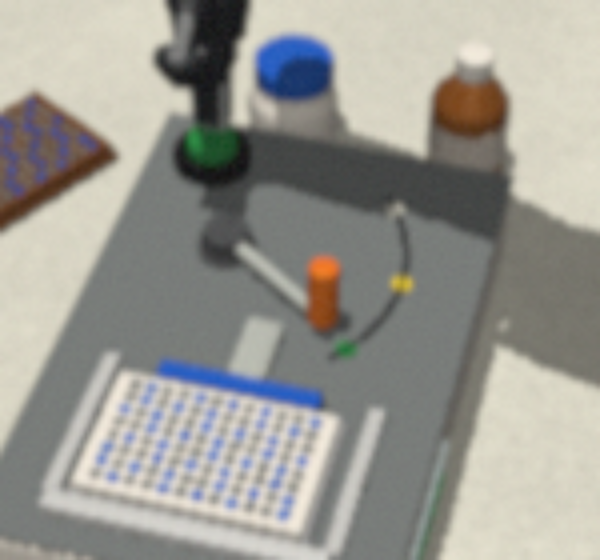

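The fingertips are centred over the key (crop (212,130)). I'll press down slowly while watching the force.

Request:
move_arm --motion '[[[0, 0, 8, 0], [0, 0, 12, 0], [0, 0, 15, 0], [0, 0, 17, 0], [0, 0, 18, 0], [0, 0, 18, 0]]]'

```text
time_s: 7.2
tool_pos: [0.6021, -0.0295, 0.1034]
orientation: [-3.141, -0.0, 0.2]
contact_force: [-0.6, 0.1, 3.5]
gripper_width: -0.004
```

Request:
move_arm --motion '[[[0, 0, 1, 0], [0, 0, 2, 0], [0, 0, 3, 0], [0, 0, 3, 0], [0, 0, 3, 0]]]'

```text
time_s: 7.82
tool_pos: [0.6022, -0.0295, 0.1016]
orientation: [-3.141, -0.001, 0.2]
contact_force: [-9.5, 2.4, 28.0]
gripper_width: 0.0
```

The force rose to 28 N, so the key is at its end stop. Releasing and lifting clear.

Request:
move_arm --motion '[[[0, 0, -4, 0], [0, 0, -12, 0], [0, 0, -35, 0], [0, 0, -75, 0], [0, 0, -110, 0], [0, 0, -120, 0], [0, 0, -120, 0], [0, 0, -120, 0]]]'

```text
time_s: 8.82
tool_pos: [0.6018, -0.0295, 0.2193]
orientation: [-3.141, 0.001, 0.2]
contact_force: [-0.7, -0.2, -0.1]
gripper_width: -0.004
```

```bash
python3 - <<'E'
from h import *
s=read_state();print(s["time_s"],s["tool_pos"],s["contact_force"])
i=get_image("side");print(blobs(i,(3,150,80),(14,255,255),30),blobs(i,(50,120,20),(80,255,255),40))
b=cv2.convertScaleAbs(get_image("top"),alpha=1.7)[145:285,195:420]
cv2.imwrite("pics/t7.png",cv2.resize(b,None,fx=3,fy=3)[:,:,::-1])
a=cv2.convertScaleAbs(i,alpha=1.7);cv2.imwrite("pics/s7.png",cv2.resize(a[100:340,180:380],None,fx=2.5,fy=2.5)[:,:,::-1])
for y in (99,96.5): print(y,proj("side",[[*W(-63.7,y+42.7),.0895],[*W(63.7,y+42.7),.0895]]).tolist())
E
```

```text
8.825 [ 0.60177614 -0.02953511  0.21926322] [-0.72675912 -0.16671873 -0.1145109 ]
[([277, 195, 8, 16, 73], [279.9, 201.0])] [([246, 161, 14, 11, 113], [252.4, 165.8]), ([194, 302, 52, 37, 1158], [220.4, 324.1])]
99 [[277.5188363465297, 264.86614943000876], [216.51963338456105, 251.20985643108494]]
96.5 [[277.842111042966, 263.88720966413035], [216.9456437197383, 250.27788153813563]]
```

View pics/s7.png

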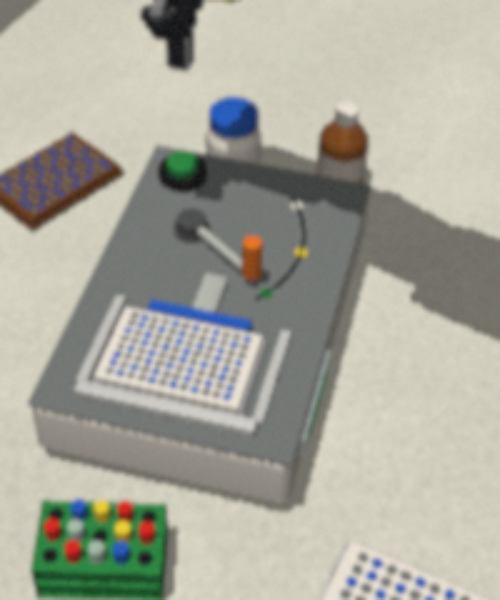

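View pics/t7.png

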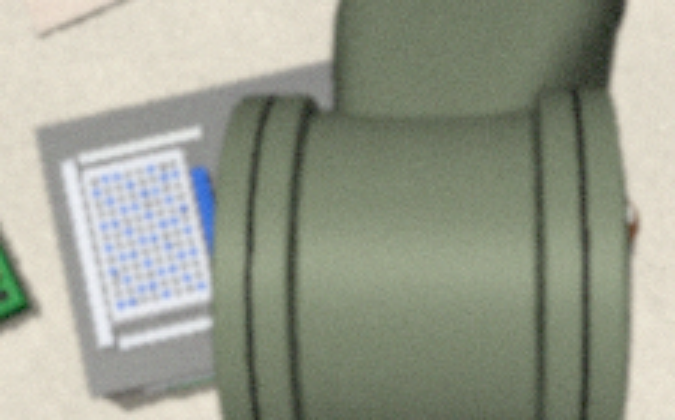

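The key's green blob is back exactly where it started, (252.4,165.8) against (252.5,165.8). The knob is at the locked position, the plate lies square along the fence, and the bystanders haven't moved. Handing in.

```bash
python3 -c "
from cell import *
print(sign_off())"
```

```text
the job is handed in; nothing more can be done
None
```

I locked the clamp and pressed the start key, then handed the job in at about 9 s; hand-in gives no verdict. With the fingers shut, I pushed the orange knob past its first click to the second stop. I then backed off, pressed the green key down to its end stop (28 N on the tool), let it go and lifted clear.

**Last checks:**
- **Lever:** the knob was at pixel (279.9, 201.0); I predicted (280.7, 202.1) for 1.2 rad.
- **Key:** its green blob was back at its starting pixel to within 0.1 px, so it is up.
- **Plate:** it looks square and against the fence in both views. I judged this by eye and did not measure it to the millimetre.
- **Bystanders:** the rack's pixel is unchanged, and the bottle and jar look untouched in the side view. The arm hid the jar and most of the bottle in the last top view.
- **Robot:** no contact force remained, and the arm was clear of everything.

**One disagreement:** the coloured marks on the deck did not fit the knob positions given in the description, because they are printed outside the knob's circle. I left them out when locating the mixer.

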